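# Start the downdraft sanding table

## Robot

A 7-joint arm with a two-finger parallel gripper is mounted at the origin on the work surface. World frame = base frame: x ahead of the robot, y to its left, z up, the work surface at z = 0. Lengths are in mm, angles in rad, forces in N, time in s.
With the tool pointing down it reaches from about 425 to 925 mm from the base axis. Payload 6.8 kg.
Tool frame: the origin (TCP) lies at the very end of the fingers, on their centre line; the grasp point (between the pads) lies grasp_offset behind it (grasp_offset is the distance from the TCP to the grasp point, in mm); z points along the fingers, y is the line along which they close (so a half turn about z gives the same grasp; the last joint's range is limited). The gripper opens to 88 mm and grips with 3 to 60 N. Pads are 20 mm wide; open, the fingers measure 115 mm over their backs; the gripper's body (75 mm by 178 mm) begins 61 mm behind the grasp point.
Start: joints at [-1.326, 0.477, 0.022, 1.555, -0.011, 1.109, -0.083], TCP at [233.228, 633.445, 222.664] pointing down, gripper open.
Joint ranges: [-2.96, 2.96], [-0.34, 2.1], [-1.41, 1.46], [0.24, 2.44], [-1.37, 4.51], [0.17, 1.92], [-2.96, 2.96]. Speed limits (rad/s): [2.39, 2.39, 3.14, 3.14, 3.14, 3.14, 3.14].

## Interface

Orientations are given as a unit quaternion [w, x, y, z].
In Python, from workcell import get_obs, grab_frame, sign_off, search_frame, trace, landmark_of, grasp_offset gives the robot as it stands. The module is installed in compiled form; this text tells all that it offers.
- The arm moves only by the tool carry_out, never from a script. Its argument "steps" is a list that holds one entry, the list of rows, each a list of 6 numbers: the shift along the tool's x, y, z in cm, then the turn, a rotation vector about the tool's x, y, z in degrees. A call has 1 to 20 rows; each row shifts and turns the commanded pose from where the row before left it, along the tool's axes as they then stand; what a row does not reach is not made up. A row lasts 1/10 s, in which the tool goes at most 50 mm and 8.59 degrees, less where a joint would pass 70% of its speed; a pose out of reach is approached as far as the arm can. A call is refused whole if a number of a shift passes 5 or a number of a turn 8.59, either way. A call with a gripper value outside its range is refused whole. "claw" is the finger opening in cm, from 0 to 8.78, set as the call begins (left out, the last holds). The fingers move at their own pace and stop on an object; "squeeze" is the grip in N (left out, the last holds). Time passes only in rows, so rows that do not move let the fingers close. It gives the time, the measured TCP pose, the force, the opening and the grip force at its end, in the units of the state.
- get_obs(): the state, without advancing time (a new reading comes with each control period).
- grab_frame(name): name is "scene" or "top" or "wrist"; returns a dict with "color" (480x640x3 uint8, red, green, blue), "depth" (480x640 float32, mm along the optical axis (not along the pixel's ray), 0 where there is no reading), "intrinsics" (3x3 intrinsics, pixels), "extrinsics" (4x4, takes a point from camera to world coordinates); the wrist camera has in their place "tool_from_camera" (4x4, takes a point from camera to tool coordinates, whose origin is the TCP and whose axes are the flange's). Camera axes: x right, y down, z forward; pixel columns grow to the right and rows downward; lengths in mm; the calibration is good to about 2 mm. A picture is of the moment at which its call begins: read the wrist's pose just before it.
- sign_off(): hands the job in; it is judged then, once.
Trained networks look in a picture, given as the dict that the camera call returned (one of the last four; its "shot" number tells which), for a name from the list of things; names that differ only in an ending like _2 or _b are one class to them, and where a whole thing is asked for, a point or a joint stands for the part that bears it (a point fixed in the world has none). Each returns a list of dicts, best first, with "conf" (0 to 1); they miss things now and then, are a little off and sometimes report something else, mostly with a low value. They report only what shows in the picture. A call takes as long as a camera call. They do not tell look-alikes from the thing itself.
- search_frame(picture, query): "extent" ([left, top, right, bottom] in pixels, round what is visible of it).
- trace(picture, query): "mask" (480x640 bool, what is visible of it) and "extent" ([left, top, right, bottom] in pixels, round what is visible of it).
- landmark_of(picture, query): "location" ([column, row] in pixels: a listed point, or the origin of a listed thing).
The state is a dict: "time": time; "joint_pos": joint angles; "dq": joint speeds; "tau": joint torques, N m; "ee_pos": TCP position; "ee_rot": TCP orientation; "contact_force": force on the tool from outside, world axes, zero at the start; "moment": the same for the moment, N m; "grip_width": finger opening in mm; "grip_force": force on a finger pad.
Only numpy, scipy, OpenCV 4.12 (cv2) and the standard library are available. Lean on these libraries where they do the work, as an engineer would, in place of code of your own. Each camera call takes 0.05 s, during which the arm holds its last target. There are 200 camera calls.

## Task

Get the downdraft sanding table running, pushing and pressing with the closed fingertips and gripping nothing: push its dust drawer fully home, then press the raised far end of the mains rocker on the control console right down so that it is on, and after that press the plain round start button all the way in and let it come back out. Keep off the mushroom-headed stop button, and leave the foam shapes and the sanding block lying where they are.

Things in the scene. Friction and masses are not known exactly. Their poses are not given: they have to be found in the camera images.
- downdraft_table: Bench-top downdraft sanding table, fixed: grey sheet-metal case 340 wide (y) x 400 deep (x) x 130 high with a perforated top and a 100 high clear screen along its rear edge. Origin on the bench under the middle of its front face; x points into the machine, away from the robot; y to its left, z up.
- dust_drawer (a joint): Dust drawer in the front of the sanding table: 0 = fully home, grows in m as it stands out towards the robot along the table's -x (starts 0.025 to 0.07 out). Slides with about 2.5 N of friction, stays where it is left and has a firm stop when home.
- drawer_pull (a point): Middle of the foremost face of the drawer's pull, 90 mm above the bench; moves with the drawer; axes as the sanding table's. The aluminium drawer front is 250 wide, 20 to 95 mm above the bench; along its top edge a folded lip, 85 to 95 mm high, stands 20 mm out from it. Push it along the table's +x.
- console: Control console, fixed on the bench left or right of the sanding table's front: pale box 170 deep (x) x 150 wide (y). Panel slopes up away from the robot by 0.20 rad, its middle 92 mm above the bench. Origin on the bench under its middle; x to the far side, y left. Far row: mains rocker left, fixed white pilot lamp right; near row, 76 mm nearer: start button left, stop button right (68 mm apart).
- mains_rocker (a joint): Black mains rocker 30 wide x 46 long in a 5 mm high frame, pivoting about the panel's y axis at mid length: 0 = off (far half raised by 0.28 rad, near half level with the panel), 0.28 = on (far half level, 8 mm above the panel, near half raised). Stays where it is left; takes about 3 N on the far half.
- rocker_far_half (a point): Point on the upper face of the rocker's far half, 14 mm from the pivot (the half is 23 mm long). The point turns with the rocker: its z is square to the panel when off and leans 0.28 rad towards the far side when on.
- start_button (a joint): Start button, pressed depth in m: 0 = out, 0.006 = fully in. Springs back; 1.8 N to begin, 4.5 N fully in.
- start_top (a point): Centre of the flat top of the start button: black cylinder 28 mm in diameter standing 14 mm proud of the panel, in a 35 mm wide, 5 mm high steel bezel. z points out of the panel, square to it; x up the slope.
- stop_button (a joint): Stop button, pressed depth in m: 0 = out, 0.006 = fully in. Springs back. Not to be pressed.
- stop_top (a point): Top of the stop button: black mushroom head 40 mm in diameter, 26 mm proud of the panel. z points out of the panel.
- foam_dome: Loose pale yellow foam dome, 80 mm across, 40 high, on the perforated top. Origin at the centre of its underside.
- foam_ridge: Loose pale yellow foam ridge, 90 x 50 x 34 high, on the perforated top. Origin at the centre of its underside.
- foam_cone: Loose pale yellow blunt foam cone, 60 mm across, 50 high, on the cardboard sheet at the other side of the sanding table from the console. Origin at the centre of its underside.
- sanding_block: Loose cork sanding block, 55 x 100 x 30 high, on the same cardboard sheet (6 mm thick). Origin at the centre of its underside.
Not all that is in view belongs to the job. There is more than one size of the console; the job needs the larger.

How it is judged:
By the outcome, as a careful person would: the job done as asked, in the order asked, and still so for the second after the job is handed in, with the robot touching nothing.
It also fails if it takes over 51 s, if anything falls off the work surface, if the arm or the gripper's body presses on something with over 40 N, if the wrist force passes 120 N, or if a joint passes its speed limit or range.

## Working session

There is one attempt and no reset: what is moved stays moved. The work goes in short steps, Python scripts to look and compute and a tool call to move; the robot and the scene stay as the last step left them, time stands still between calls to the robot, and variables do not carry over. Pictures are saved under pics/ and viewed, at most 10 in all, crops included, and the job is handed in when it is done.

Besides the shell and the picture viewer there is one more tool, called after ">>>" in YAML: its name, and indented under it one key for each argument. carry_out: Moves the arm, as the interface text tells. Its arguments: {"type":"object","properties":{"steps":{"type":"array"},"claw":{"type":"number"},"squeeze":{"type":"number"}},"required":["steps"]}

```bash
mkdir -p pics; cat > h.py <<'E'
import numpy as np,cv2
from workcell import *
from scipy.spatial.transform import Rotation as R
def rot(q): return R.from_quat([q[1],q[2],q[3],q[0]]).as_matrix()
def save(f,n): cv2.imwrite('pics/'+n,f['color'][:,:,::-1])
def ext(f,o=None):
    if 'extrinsics' in f: return np.array(f['extrinsics'])
    T=np.eye(4);T[:3,:3]=rot(o['ee_rot']);T[:3,3]=o['ee_pos'];return T@np.array(f['tool_from_camera'])
def world(f,uv,o=None,r=2):
    u,v=int(round(uv[0])),int(round(uv[1]));d=f['depth'][max(v-r,0):v+r+1,max(u-r,0):u+r+1];d=d[d>0]
    if d.size==0:return None
    z=np.median(d);p=np.linalg.inv(f['intrinsics'])@[uv[0],uv[1],1]*z
    return (ext(f,o)@[*p,1])[:3].round(1)
def ray(f,uv,zw,o=None):
    E=ext(f,o);d=E[:3,:3]@np.linalg.inv(f['intrinsics'])@[uv[0],uv[1],1]
    return (E[:3,3]+d*(zw-E[2,3])/d[2]).round(1)
E
cat > a.py <<'E'
from h import *
o=get_obs();print(o['time'],o['ee_pos'],o['ee_rot'],o['contact_force'],grasp_offset)
for n in ['scene','top']:
    f=grab_frame(n);save(f,n+'0.png')
    for q in ['downdraft_table','drawer_pull','console','rocker_far_half','start_top','stop_top']:
        for r in landmark_of(f,q)[:3]: print(n,q,round(r['conf'],2),np.round(r['location']),world(f,r['location']))
E
python3 a.py
```

```text
0.0 [233.03863366 632.86984585 221.71373247] [-9.50658064e-05  1.75493559e-01  9.84480183e-01 -8.78361407e-04] [-1.01321574 -0.11202099  0.45862801] 18.700000000000003
scene drawer_pull 0.92 [270. 225.] [517.4 -11.7  96.9]
scene console 0.7 [167. 326.] [ 611.1 -294.6   96.9]
scene rocker_far_half 0.67 [235. 395.] [ 765.4 -289.8   77.7]
scene rocker_far_half 0.54 [193. 284.] [ 579.5 -225.9  115.8]
scene start_top 0.67 [203. 382.] [ 710.7 -304.6   67.1]
scene start_top 0.53 [164. 269.] [ 494.  -230.4   99.7]
scene stop_top 0.83 [172. 401.] [ 709.9 -352.4   72.5]
scene stop_top 0.68 [125. 278.] [ 481.6 -292.5  111.6]
top downdraft_table 0.65 [317. 249.] [5.639e+02 2.000e-01 2.640e+01]
top drawer_pull 0.86 [317. 273.] [508.   -1.    2.4]
top console 0.78 [430. 267.] [ 522.3 -243.7   91.1]
top console 0.55 [450. 177.] [ 727.2 -301.8   58.7]
top rocker_far_half 0.81 [425. 241.] [ 574.9 -228.6  115.4]
top rocker_far_half 0.67 [448. 160.] [ 762.7 -292.3   75.4]
top start_top 0.68 [424. 284.] [ 484.1 -230.2   98.3]
top start_top 0.57 [453. 186.] [ 705.3 -304.9   65.2]
top stop_top 0.66 [474. 182.] [ 712.  -351.2   71.1]
top stop_top 0.53 [457. 285.] [ 483.9 -296.3  109.6]
```

View pics/scene0.png

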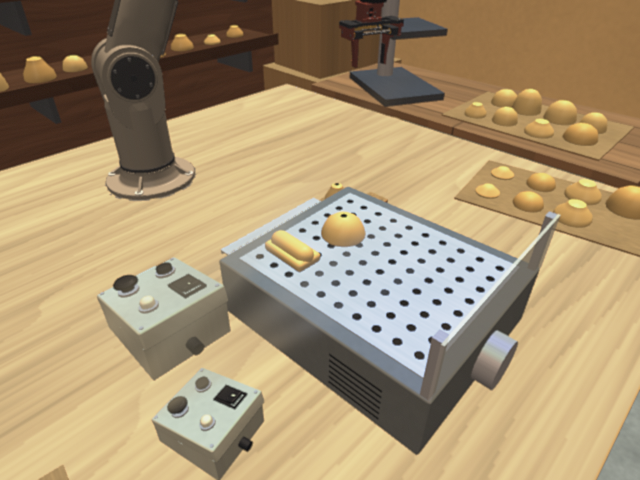

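View pics/top0.png

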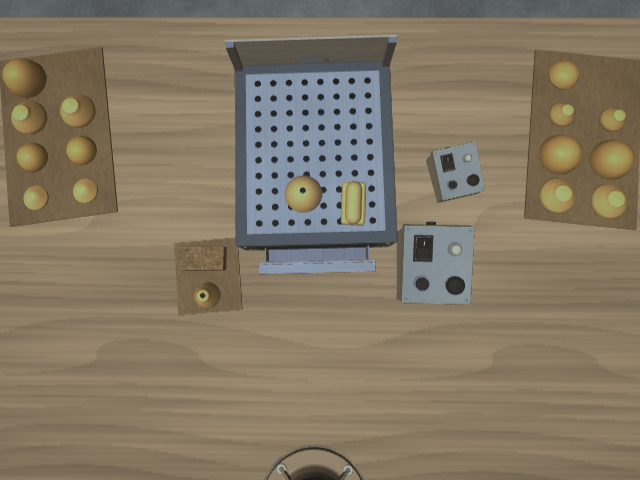

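The scene view shows the big console at about (165,310), with the small look-alike at (210,420). In the top view the big console is at (437,265), with rocker (423,247), start (422,284) and stop (455,285). The drawer lip runs from (260,268) to (375,267), and the foam and sanding block are clear of it.

```bash
cat > b.py <<'E'
from h import *
f=grab_frame('top');E=ext(f)
v,u=np.mgrid[0:480,0:640];d=f['depth']
P=np.stack([u,v,np.ones_like(u)],-1)@np.linalg.inv(f['intrinsics']).T*d[...,None]
P=P@E[:3,:3].T+E[:3,3]; ok=d>0
print('cam',E[:3,3].round())
def line(x,y):
    a,b=np.polyfit(y,x,1);return a,b
# lip: front edge per column
pts=[]
for c in range(268,370,4):
    m=ok[255:290,c]&(P[255:290,c,2]>80)&(P[255:290,c,2]<105)
    if m.any(): i=255+np.where(m)[0].max(); pts.append(P[i,c])
pts=np.array(pts);a,b=line(pts[:,0],pts[:,1]);print('lip front dx/dy',a,'x at y=0',b,'z',np.median(pts[:,2]),'yr',pts[:,1].min(),pts[:,1].max())
pts=[]
for c in range(250,390,4):
    m=ok[200:262,c]&(P[200:262,c,2]>122)&(P[200:262,c,2]<137)
    if m.any(): i=200+np.where(m)[0].max(); pts.append(P[i,c])
pts=np.array(pts);a,b=line(pts[:,0],pts[:,1]);print('table front dx/dy',a,'x0',b,'z',np.median(pts[:,2]))
# console plane
m=np.zeros_like(ok);m[228:300,405:472]=1
m&=ok&(P[...,2]>60)&(P[...,2]<125)
Q=P[m];
k=np.ones(len(Q),bool)
for _ in range(8):
    A=np.c_[Q[k][:,:2],np.ones(k.sum())];c=np.linalg.lstsq(A,Q[k][:,2],rcond=None)[0]
    res=Q[:,2]-np.c_[Q[:,:2],np.ones(len(Q))]@c;k=abs(res)<max(2.5,8-_)
n=np.array([-c[0],-c[1],1]);n/=np.linalg.norm(n);print('console n',n.round(3),'tilt',np.arccos(n[2]),'yaw',np.arctan2(-n[1],-n[0]),k.mean())
rect=cv2.minAreaRect(Q[k][:,:2].astype(np.float32));print(rect, 'zmid',c@[*rect[0],1])
for q in ['start_top','stop_top','rocker_far_half']:
    for r in landmark_of(f,q)[:2]:
        w=world(f,r['location']);print(q,w,'h over panel',(w[2]-c@[w[0],w[1],1])*n[2])
for q in ['start_button','stop_button','mains_rocker']:
    for t in trace(f,q)[:2]:
        mm=t['mask']&ok;print(q,t['conf'],t['extent'],np.median(P[mm],0).round(1))
E
python3 b.py
```

```text
cam [ 482.  -14. 1076.]
lip front dx/dy -0.03452846459465953 x at y=0 508.20367479618926 z 94.87651367173089 yr -111.59312820751464 103.26436848633148
table front dx/dy -0.03301484603584433 x0 565.9528485471602 z 125.03751578268123
console n [-0.2   0.    0.98] tilt 0.20121717515440873 yaw -0.0008001247786216945 0.6439299123904881
((528.6827392578125, -262.1029357910156), (151.5685577392578, 144.19772338867188), 0.6373345255851746) zmid 92.4480050090887
start_top [ 482.6 -231.3   98. ] h over panel 14.655093892286509
start_top [ 706.9 -301.8   65.2] h over panel -62.32346227342837
stop_top [ 481.7 -301.4  109.3] h over panel 25.895771320644673
stop_top [ 711.4 -350.3   71. ] h over panel -57.54761786374878
rocker_far_half [ 573.2 -227.5  113.6] h over panel 11.833456434252307
start_button 0.47 [445.3, 179.8, 456.1, 189.6] [ 707.6 -304.4   64.4]
mains_rocker 0.69 [441.1, 154.1, 456.4, 169.3] [ 757.7 -293.2   71.7]
mains_rocker 0.67 [418.3, 236.1, 430.5, 260.6] [ 560.9 -227.1  107.4]
```

>>> carry_out:
  steps:
    - [[0,0,0,0,0,0],[0,0,-1,0,0,0],[0,0,-1,0,0,0]]
  claw: 0

```text
time: 1.35
ee_pos: [233.2, 633.4, 243.4]
ee_rot: [-0.0, 0.175, 0.984, -0.0]
contact_force: [-0.4, 0.9, 0.1]
grip_width: 67.0
grip_force: 0.0
```

>>> carry_out:
  steps:
    - [[0,0,0,0,0,-7.4],[0,0,0,0,0,-7.4],[0,0,0,0,0,-7.4],[-2.4,-4,0,0,0,0],[-2.4,-4,0,0,0,0],[-2.4,-4,0,0,0,0],[-2.4,-4,0,0,0,0],[-2.4,-4,0,0,0,0],[-2.4,-4,0,0,0,0],[-2.4,-4,0,0,0,0],[-2.4,-4,0,0,0,0],[-2.4,-4,0,0,0,0],[0,-4,0,0,0,0],[0,-4,0,0,0,0],[0,-4,0,0,0,0],[0,-4,0,0,0,0],[0,-4,0,0,0,0],[0,-4,0,0,0,0],[0,0,0,0,0,0]]
  claw: 0

```text
time: 3.25
ee_pos: [470.3, 35.7, 244.0]
ee_rot: [0.001, -0.013, 1.0, -0.0]
contact_force: [0.0, 0.4, 0.1]
grip_width: 0.3
grip_force: 0.0
```

>>> carry_out:
  steps:
    - [[0,-3.7,2,0,0,-0.5],[0,0,4,0,0,0],[0,0,4,0,0,0],[0,0,4,0,0,0],[0,0,2.9,0,0,0],[0,0,0,0,0,0],[-1,0,0,0,0,0],[-1,0,0,0,0,0],[-0.5,0,0,0,0,0],[-0.5,0,0,0,0,0],[-0.5,0,0,0,0,0],[0,0,0,0,0,0]]

```text
time: 4.45
ee_pos: [507.2, 5.9, 74.0]
ee_rot: [0.001, -0.022, 1.0, 0.0]
contact_force: [-0.3, 0.1, 1.1]
grip_width: 0.7
grip_force: 0.0
```

>>> carry_out:
  steps:
    - [[-0.4,0,0,0,0,0],[-0.4,0,0,0,0,0],[-0.4,0,0,0,0,0]]

```text
time: 4.75
ee_pos: [518.1, 6.2, 73.6]
ee_rot: [-0.0, -0.022, 1.0, -0.0]
contact_force: [-2.1, 0.3, 2.6]
grip_width: 0.5
grip_force: 1.5
```

```bash
cat > c.py <<'E'
from h import *
o=get_obs();print(o['ee_pos'],o['contact_force'])
f=grab_frame('scene')
for r in landmark_of(f,'drawer_pull')[:1]: print(r['conf'],r['location'],ray(f,r['location'],90))
im=cv2.resize(f['color'][130:310,170:410],None,fx=3,fy=3);cv2.imwrite('pics/c1.png',im[:,:,::-1])
E
python3 c.py
```

```text
[518.09730852   6.19040132  73.60394704] [-2.12740886  0.34639545  2.59724314]
0.39 [276.8, 226.0] [522.7   1.3  90. ]
```

View pics/c1.png

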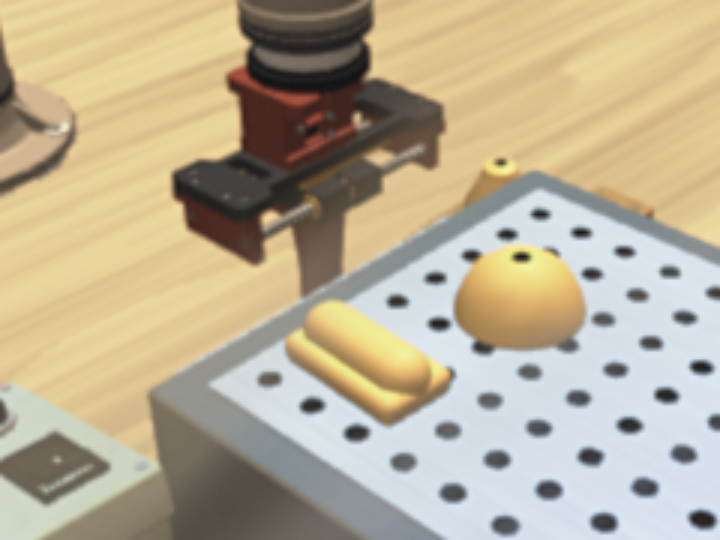

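The crop shows the closed fingers at (320,270) in front of the table, now bearing on the drawer, with the foam untouched. The force is about 2 N, which matches the drawer sliding, so I keep pushing.

>>> carry_out:
  steps:
    - [[-0.4,0,0,0,0,0],[-0.4,0,0,0,0,0],[-0.3,0,0,0,0,0],[-0.2,0,0,0,0,0],[-0.2,0,0,0,0,0]]

```text
time: 5.35
ee_pos: [529.4, 6.8, 73.0]
ee_rot: [-0.004, -0.022, 1.0, 0.0]
contact_force: [-16.9, -0.7, 12.0]
grip_width: 0.7
grip_force: 8.1
```

>>> carry_out:
  steps:
    - [[-0.2,0,0,0,0,0],[0,0,0,0,0,0],[0,0,0,0,0,0]]

```text
time: 5.65
ee_pos: [529.4, 6.7, 72.6]
ee_rot: [-0.006, -0.021, 1.0, 0.0]
contact_force: [-17.1, -0.9, 11.7]
grip_width: 0.7
grip_force: 8.6
```

```bash
cat > d.py <<'E'
from h import *
import sys
o=get_obs();print(o['time'],o['ee_pos'],o['contact_force'])
f=grab_frame('top');E=ext(f)
v,u=np.mgrid[0:480,0:640];d=f['depth']
P=np.stack([u,v,np.ones_like(u)],-1)@np.linalg.inv(f['intrinsics']).T*d[...,None]
P=P@E[:3,:3].T+E[:3,3]; ok=d>0
for nm,lo,hi,c0,c1 in [('lip',80,105,262,375),('tab',122,137,250,390)]:
    pts=[]
    for c in range(c0,c1,4):
        m=ok[215:290,c]&(P[215:290,c,2]>lo)&(P[215:290,c,2]<hi)
        if m.any(): i=215+np.where(m)[0].max(); pts.append(P[i,c])
    pts=np.array(pts);r=pts[:,0]+0.034*pts[:,1];print(nm,np.median(r),len(r),np.round(r[:30]))
im=cv2.resize(f['color'][200:320,240:480],None,fx=3,fy=3,interpolation=cv2.INTER_CUBIC);cv2.imwrite('pics/'+sys.argv[1],im[:,:,::-1])
E
python3 d.py d1.png
```

```text
5.65 [529.35424277   6.71002037  72.63580797] [-17.06839847  -0.90712296  11.73051384]
lip 540.320686877365 6 [541. 540. 540. 540. 540. 541.]
tab 582.9993901400242 35 [565. 565. 565. 566. 566. 570. 589. 618. 624. 624. 623. 617. 617. 617.
 616. 616. 616. 613. 613. 613. 619. 617. 617. 583. 571. 570. 570. 566.
 566. 565.]
```

View pics/d1.png

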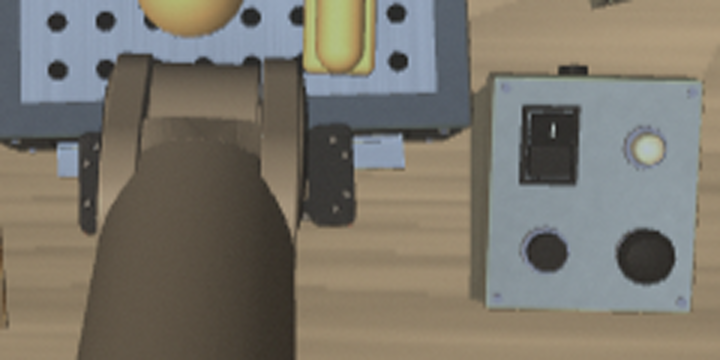

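The crop shows the lip nearly at the case front and the console clear at right, with rocker (550,145), start (547,252) and stop (645,257). 17 N with no further motion looks like the end stop. I'll give one harder push to confirm, then back off.

>>> carry_out:
  steps:
    - [[-0.2,0,-0.2,0,0,0],[-0.2,0,0,0,0,0],[0,0,0,0,0,0],[0,0,0,0,0,0]]

```text
time: 6.1
ee_pos: [529.3, 6.7, 72.8]
ee_rot: [-0.01, -0.022, 1.0, -0.0]
contact_force: [-22.1, -1.0, 7.9]
grip_width: 0.5
grip_force: 11.3
```

>>> carry_out:
  steps:
    - [[0.6,0,0,0,0,0],[1,0,0,0,0,0],[3,0,0,0,0,0],[2,0,0,0,0,0],[0,0,-4,0,0,0],[0,0,-4,0,0,0],[0,0,-4,0,0,0],[0,-4,-2,0,0,1.2],[0,-4,0,0,0,0.8],[0,-4,0,0,0,0],[0,-4,0,0,0,0],[0,-4,0,0,0,0],[0,0,0,0,0,0]]

```text
time: 7.4
ee_pos: [477.0, -201.7, 216.8]
ee_rot: [0.002, -0.0, 1.0, -0.002]
contact_force: [-0.6, -0.1, 0.7]
grip_width: 0.5
grip_force: 0.0
```

```bash
python3 d.py d2.png; python3 - <<'E'
from h import *
o=get_obs();f=grab_frame('wrist');save(f,'w1.png')
print(o['ee_pos'],o['ee_rot'])
for q in ['start_top','stop_top','rocker_far_half']:
    for r in landmark_of(f,q)[:2]: print(q,round(r['conf'],2),np.round(r['location']),world(f,r['location'],o))
E
```

```text
7.4 [ 477.00839157 -201.68593647  216.81777668] [-0.64674308 -0.07059992  0.70114508]
lip 540.5931214883217 29 [541. 541. 541. 541. 540. 540. 540. 540. 542. 541. 541. 541. 543. 541.
 540. 540. 540. 540. 542. 541. 541. 541. 541. 541. 540. 540. 540. 540.
 541.]
tab 565.9859851605884 35 [565. 565. 566. 566. 568. 566. 566. 566. 566. 565. 565. 565. 567. 567.
 566. 566. 566. 568. 565. 567. 565. 565. 566. 567. 566. 566. 568. 566.
 565. 565.]
[ 477.29172757 -198.52632886  216.40553913] [ 1.42583528e-03 -1.65547777e-03  9.99997256e-01 -8.45097724e-04]
start_top 0.66 [281. 236.] [ 485.6 -225.4   97.2]
stop_top 0.83 [180. 237.] [ 483.1 -293.4  109.1]
stop_top 0.7 [158. 465.] [ 718.1 -347.5   72.5]
rocker_far_half 0.33 [481. 461.] [626.3 -87.4 155.5]
```

View pics/w1.png

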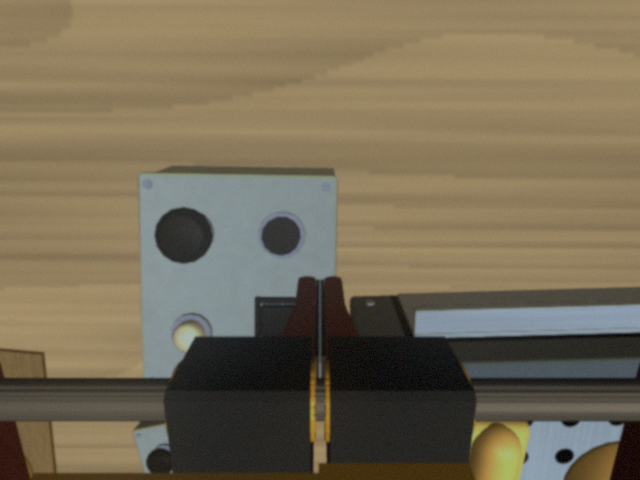

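The wrist view shows start at (281,236), stop at (183,235) and the rocker partly hidden at (275,318). The drawer stayed home, with its lip at 540.6. Next I tilt square to the panel and move above the rocker's far half.

>>> carry_out:
  steps:
    - [[0,-1,0,0,-5.73,0],[0,-1.8,0,0,-5.73,0],[-2.5,0,2,0,0,0],[-2.5,0,2,0,0,0],[-2.4,0,2,0,0,0],[0,0,1.4,0,0,0],[0,0,0,0,0,0],[0,0,0,0,0,0],[0,0,0,0,0,0]]

```text
time: 8.55
ee_pos: [563.8, -223.0, 158.7]
ee_rot: [0.1, -0.004, 0.995, 0.0]
contact_force: [-0.0, -0.2, -0.0]
grip_width: 0.5
grip_force: 0.0
```

```bash
python3 - <<'E'
from h import *
o=get_obs();R_=rot(o['ee_rot']);print(o['time'],o['ee_pos'],o['contact_force'],R_.round(3))
t=np.array([574.5,-228,109.9]);print('to target, tool cm',(R_.T@(t-o['ee_pos'])/10).round(2))
f=grab_frame('wrist');save(f,'w2.png')
for q in ['start_top','stop_top']:
    for r in landmark_of(f,q)[:1]: print(q,round(r['conf'],2),np.round(r['location']),world(f,r['location'],o))
for r in trace(f,'mains_rocker')[:2]: print(r['extent'],r['conf'])
E
```

```text
8.55 [ 563.82427564 -222.95556223  158.67862971] [-0.04750853 -0.18449799 -0.01511048] [[-0.98  -0.008  0.2  ]
 [-0.008  1.     0.002]
 [-0.2   -0.    -0.98 ]]
to target, tool cm [-0.07 -0.51  4.99]
start_top 0.64 [311.  88.] [ 486.1 -227.    96.9]
stop_top 0.9 [157.  84.] [ 483.1 -295.1  108.9]
[281.9, 191.1, 340.7, 280.1] 0.58
[510.5, 338.9, 640.0, 475.9] 0.43
```

View pics/w2.png

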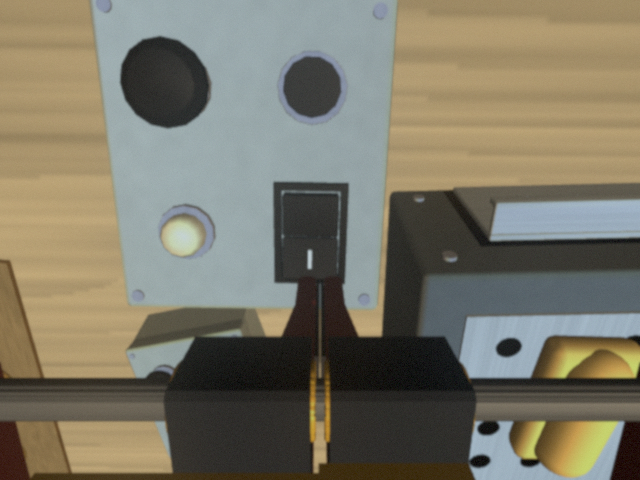

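The wrist view shows the rocker frame spanning (274–348, 182–282), pivot line near row 238 and the closed fingertips just beyond its far edge at (320,283). I'll locate the pivot by depth.

```bash
python3 - <<'E'
from h import *
o=get_obs();f=grab_frame('wrist');R_=rot(o['ee_rot']);n=-R_[:,2]
for nm,uv in dict(nearframe=(311,185),nearmid=(311,212),pivot=(311,238),far=(300,265),leftcol=(276,230),rightcol=(346,230),panel=(240,235),start=(312,86)).items():
    w=world(f,uv,o); print(nm,w,'tool cm',(R_.T@(w-o['ee_pos'])/10).round(2))
E
```

```text
nearframe [ 535.  -226.9   98.1] tool cm [ 4.08 -0.37  5.35]
nearmid [ 548.2 -226.8  103.5] tool cm [ 2.68 -0.37  5.08]
pivot [ 562.2 -226.7  106.6] tool cm [ 1.24 -0.37  5.06]
far [ 575.1 -232.6  113.5] tool cm [-0.16 -0.97  4.64]
leftcol [ 559.3 -245.8  103.1] tool cm [ 1.61 -2.28  5.34]
rightcol [ 559.4 -207.7  102.3] tool cm [1.59 1.53 5.43]
panel [ 564.8 -266.5   99.2] tool cm [ 1.17 -4.35  5.83]
start [ 485.5 -226.4   97.2] tool cm [ 8.94 -0.28  4.45]
```

>>> carry_out:
  steps:
    - [[-0.2,-0.4,2,0,0,0],[0,0,2,0,0,0],[0,0,0.3,0,0,0],[0,0,0.2,0,0,0],[0,0,0.2,0,0,0],[0,0,0.2,0,0,0],[0,0,0.1,0,0,0],[0,0,0,0,0,0],[0,0,0,0,0,0]]

```text
time: 9.7
ee_pos: [576.0, -226.7, 110.4]
ee_rot: [0.1, -0.004, 0.995, 0.001]
contact_force: [-6.1, 1.4, 9.4]
grip_width: 0.3
grip_force: 5.1
```

>>> carry_out:
  steps:
    - [[0,0,0.2,0,0,0],[0,0,0.1,0,0,0],[0,0,0,0,0,0],[0,0,0,0,0,0]]

```text
time: 10.1
ee_pos: [576.3, -226.7, 109.9]
ee_rot: [0.1, -0.004, 0.995, 0.002]
contact_force: [-17.8, 6.6, 35.4]
grip_width: 0.1
grip_force: 19.0
```

>>> carry_out:
  steps:
    - [[0,0,-0.5,0,0,0],[0,0,-2.4,0,0,0],[0,0,-2.4,0,0,0],[4.5,0.1,0,0,0,0],[4.6,0,0,0,0,0],[0,0,0,0,0,0],[0,0,0,0,0,0]]

```text
time: 10.8
ee_pos: [476.6, -226.9, 140.6]
ee_rot: [0.1, -0.004, 0.995, 0.0]
contact_force: [0.4, 0.8, 1.2]
grip_width: 0.5
grip_force: 0.0
```

```bash
python3 - <<'E'
from h import *
o=get_obs();R_=rot(o['ee_rot']);print(o['time'],o['ee_pos'],o['contact_force'])
f=grab_frame('top')
im=cv2.resize(f['color'][220:310,395:485],None,fx=6,fy=6,interpolation=cv2.INTER_CUBIC);cv2.imwrite('pics/r1.png',im[:,:,::-1])
for q in ['start_top','stop_top']:
    for r in landmark_of(f,q)[:2]: print(q,r['conf'],world(f,r['location']))
f=grab_frame('wrist');g=f['color'][0:260,150:550]
im2=cv2.resize(g,(800,520));cv2.imwrite('pics/w3.png',im2[:,:,::-1])
for r in landmark_of(f,'start_top')[:1]:
    w=world(f,r['location'],o);print(r['conf'],r['location'],w,(R_.T@(w-o['ee_pos'])/10).round(2))
t=np.array([485.5,-227.,97.2]);print('start tool cm',(R_.T@(t-o['ee_pos'])/10).round(2))
E
```

```text
10.8 [ 476.56808304 -226.87965159  140.55932416] [0.37714954 0.80842838 1.23884474]
start_top 0.7 [ 571.2 -228.9  109.4]
start_top 0.55 [ 706.  -303.    64.7]
stop_top 0.44 [ 483.5 -260.   238.9]
stop_top 0.43 [ 714.8 -347.4   72.6]
0.62 [319.4, 262.8] [ 485.  -226.    96.8] [0.05 0.08 4.46]
start tool cm [-0.01 -0.02  4.43]
```

View pics/w3.png

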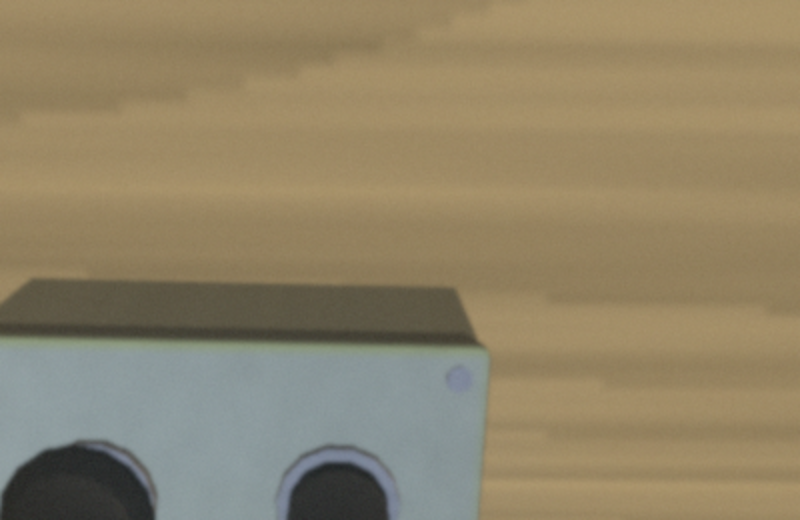

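The wrist crop shows start at (338,500), directly below the fingertips, and stop well off to the left. I'll check the rocker before pressing start.

View pics/r1.png

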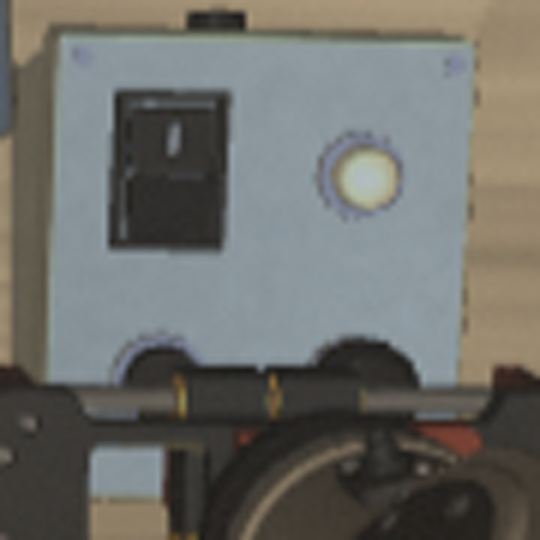

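```bash
python3 - <<'E'
from h import *
f=grab_frame('scene')
for n,uv in dict(far_r=(193,284),a=(190,281),b=(186,285),c=(180,287),d=(196,286)).items(): print(n,world(f,uv,r=1))
f=grab_frame('top')
for v in range(234,262,3): 
    w=world(f,(424,v),r=1);print(v,w,'over panel',round((w[2]-92.4-(w[0]-528.7)*.204)*.98,1))
E
```

```text
far_r [ 574.2 -223.   111.3]
a [ 560.7 -220.5  107.8]
b [ 566.3 -231.4  109.6]
c [ 563.4 -240.6  109.3]
d [ 581.7 -222.3  111.3]
234 [ 591.  -229.5  106.8] over panel 1.7
237 [ 584.5 -229.3  107.3] over panel 3.4
240 [ 577.7 -228.5  110.5] over panel 7.9
243 [ 571.5 -228.7  109.3] over panel 8.0
246 [ 565.1 -228.7  108.7] over panel 8.7
249 [ 558.9 -229.1  106.5] over panel 7.8
252 [ 552.5 -228.9  107. ] over panel 9.5
255 [ 546.  -228.6  107.7] over panel 11.5
258 [ 539.6 -228.1  109.6] over panel 14.7
261 [ 533.9 -230.7   97.4] over panel 3.9
```

The crop shows the rocker at (170,165) tipped over. Depth gives the far half level at 8 mm and the near end raised to 14.7 mm, so it is on. Next is the start button, 4.4 cm down and fully in at 5.0.

>>> carry_out:
  steps:
    - [[0,0,2,0,0,0],[0,0,2,0,0,0],[0,0,0.3,0,0,0],[0,0,0.2,0,0,0],[0,0,0.2,0,0,0],[0,0,0.2,0,0,0],[0,0,0.2,0,0,0],[0,0,0.1,0,0,0],[0,0,0,0,0,0],[0,0,0,0,0,0]]

```text
time: 12.15
ee_pos: [486.9, -226.3, 91.8]
ee_rot: [0.1, -0.004, 0.995, 0.002]
contact_force: [-17.1, 7.1, 35.9]
grip_width: 0.4
grip_force: 19.1
```

>>> carry_out:
  steps:
    - [[0,0,-0.6,0,0,0],[0,0,-1,0,0,0],[0,0,-3,0,0,0],[0,0,-4,0,0,0],[0,0,-4,0,0,0],[0,4,-2,0,0,0],[0,4,0,0,0,0],[0,4,0,0,0,0],[0,4,0,0,0,0],[0,4,0,0,0,0],[0,0,0,0,0,0],[0,0,0,0,0,0],[0,0,0,0,0,0]]

```text
time: 13.45
ee_pos: [456.9, -28.0, 232.5]
ee_rot: [0.1, -0.003, 0.995, 0.0]
contact_force: [0.1, -0.3, -0.2]
grip_width: 0.4
grip_force: 0.0
```

```bash
python3 d.py d3.png; python3 - <<'E'
from h import *
f=grab_frame('top')
for nm,u,vs in [('rocker',424,range(237,262,4)),('start',422,range(280,289,3)),('stop',455,range(280,290,4))]:
  for v in vs:
    w=world(f,(u,v),r=1);print(nm,v,w,round((w[2]-92.4-(w[0]-528.7)*.204)*.98,1))
print(get_obs()['contact_force'],get_obs()['dq'])
E
```

```text
13.45 [456.86723792 -28.01154109 232.5241123 ] [ 0.06388421 -0.27837123 -0.2262956 ]
lip 540.5735806214924 29 [541. 541. 541. 540. 540. 540. 540. 540. 541. 541. 541. 541. 541. 541.
 540. 540. 540. 540. 542. 541. 541. 541. 541. 540. 540. 540. 540. 540.
 542.]
tab 565.8769832086716 35 [565. 565. 565. 567. 566. 566. 566. 566. 565. 565. 565. 565. 569. 566.
 566. 566. 566. 566. 566. 565. 565. 567. 567. 566. 566. 566. 566. 566.
 565. 565.]
rocker 237 [ 584.2 -228.8  109.7] 5.9
rocker 241 [ 575.8 -228.9  108.5] 6.4
rocker 245 [ 567.2 -228.7  108.7] 8.3
rocker 249 [ 558.8 -228.8  108. ] 9.3
rocker 253 [ 550.2 -228.5  108.6] 11.6
rocker 257 [ 541.8 -228.6  107.7] 12.4
rocker 261 [ 533.9 -230.9   96.8] 3.3
start 280 [ 493.3 -225.2  100.5] 15.0
start 283 [ 487.  -225.3   99.9] 15.7
start 286 [ 480.6 -225.7   97.3] 14.4
stop 280 [ 493.9 -291.8  111.6] 25.8
stop 284 [ 485.6 -292.3  109.2] 25.1
stop 288 [ 477.2 -292.3  108.6] 26.2
[ 0.03423298  0.61476201 -0.7208652 ] [ 0.00204552  0.00358025 -0.00594059  0.00090077 -0.00204428  0.00321003
 -0.00160631]
```

View pics/d3.png

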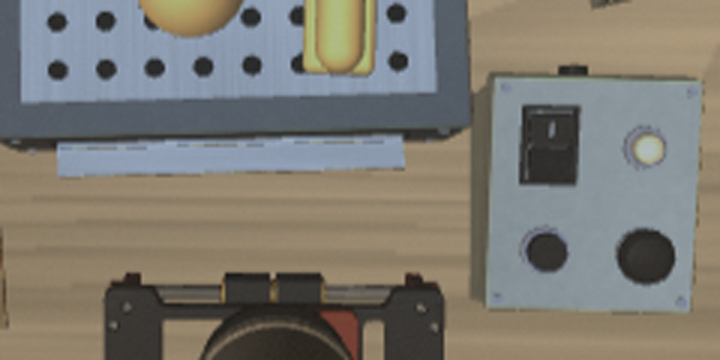

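The last view shows the drawer lip (60–405, 140–175) tight to the case, the rocker (550,145) on, start and stop both out, the foam in place and the arm clear.

```bash
python3 -c "
from workcell import sign_off;print(sign_off())"
```

```text
the job is handed in; nothing more can be done
None
```

I've handed the job in: the drawer is fully home, the mains rocker is on, and the start button was pressed right in and has come back out. The stop button, foam shapes and sanding block weren't touched, and the robot's clock stood at about 13.5 s of the 51 s allowed; no verdict came back.

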